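# Scour the scorch streak on the burner tray

## Robot

A 7-joint arm with a two-finger parallel gripper is mounted at the origin on the work surface. World frame = base frame: x ahead of the robot, y to its left, z up, the work surface at z = 0. Lengths are in m, angles in rad, forces in N, time in s.
With the tool pointing down it reaches from about 0.35 to 0.9 m from the base axis. Payload 7.2 kg.
Tool frame: the origin (TCP) lies midway between the tips of the shut fingers; the grasp point (between the pads) lies bot.pinch_z behind it (bot.pinch_z is the distance from the TCP to the grasp point, in m); z points along the fingers, y is the line along which they close (so a half turn about z gives the same grasp; the last joint's range is limited). The gripper opens to 88 mm and grips with 3 to 60 N. Pads are 20 mm wide; open, the fingers measure 115 mm over their backs; the gripper's body (75 mm by 178 mm) begins 61 mm behind the grasp point.
Start: joints at [-1.221, 0.411, -0.013, 1.596, 0.006, 1.134, -0.082], TCP at [0.254, 0.571, 0.223] pointing down, gripper open.
Joint ranges: [-2.95, 2.95], [-0.29, 1.99], [-1.47, 1.44], [0.14, 2.54], [-1.03, 4.17], [0.13, 1.85], [-2.86, 2.86]. Speed limits (rad/s): [2.39, 2.39, 3.01, 3.01, 3.14, 3.14, 3.14].

## Interface

Orientations are given as a unit quaternion [x, y, z, w].
In Python, from plant import bot, cams gives the robot as it stands. The module is installed in compiled form; this text tells all that it offers.
- The arm moves only by the tool arm_command, never from a script. Its argument "increments" is a list of rows, each a list of 2 entries, a list of its own where there are three numbers: the shift along the tool's x, y, z in mm, then the turn, a rotation vector about the tool's x, y, z in degrees. In form: [[[tx, ty, tz], [rx, ry, rz]], ...]. A call has 1 to 20 rows; each row shifts and turns the commanded pose from where the row before left it, along the tool's axes as they then stand; what a row does not reach is not made up. A row lasts 1/12 s, in which the tool goes at most 41.7 mm and 7.16 degrees, less where a joint would pass 70% of its speed; a pose out of reach is approached as far as the arm can. A call is refused whole if a number of a shift passes 41.7 or a number of a turn 7.16, either way. A call with a gripper value outside its range is refused whole. "grip" is the closure, from -1 (fully open) to 1 (shut), set as the call begins (left out, the last holds). The fingers move at their own pace and stop on an object; "grip_force" is the grip in N (left out, the last holds). Time passes only in rows, so rows that do not move let the fingers close. It gives the time, the measured TCP pose, the force, the opening and the grip force at its end, in the units of the state.
- bot.sense(): the state, without advancing time (a new reading comes with each control period).
- cams.get_image(name): name is "scene" or "top" or "wrist"; returns the picture (400x640x3 uint8, red, green, blue); there is no depth.
- cams.calibration(name): a dict with "intrinsics" (3x3 intrinsics, pixels), "eye" and "attitude" of the camera in the world; the wrist camera has in their place "T_tool_cam" (4x4, takes a point from camera to tool coordinates, whose origin is the TCP and whose axes are the flange's). Camera axes: x right, y down, z forward; pixel columns grow to the right and rows downward; lengths in m; the calibration is good to about 2 mm. The wrist camera is an equidistant fisheye: a pixel r from the principal point sees the ray r / f radians off the axis. A picture is of the moment at which its call begins: read the wrist's pose just before it. calibration takes no time and is no camera call.
- bot.hand_in(): hands the job in; it is judged then, once.
The state is a dict: "time_s": time; "qpos": joint angles; "qd": joint speeds; "tau": joint torques, N m; "tcp_pos": TCP position; "tool_rot": TCP orientation; "ft_force": force on the tool from outside, world axes, zero at the start; "ft_torque": the same for the moment, N m; "gripper_width": opening from 0.0 (shut) to 1.0 (fully open); "grasp_force": force on a finger pad.
Only numpy, scipy, OpenCV 4.12 (cv2) and the standard library are available. Lean on these libraries where they do the work, as an engineer would, in place of code of your own. Each camera call takes 0.05 s, during which the arm holds its last target. There are 200 camera calls.

## Task

Take the sprung scourer by its wooden handle and rub the dark scorch streak on the steel burner tray in one unbroken straight pass from its end at the raised rim to its end by the black crumb slot, never lifting off on the way and pressing lightly and evenly, so that the spring is squeezed about half, not right up. Then carry the scourer clear of the tray and set it down upright in the middle of the blue dish, without dropping it. Leave everything else where it is, and do not hover low over the middle of the streak before or after the pass.

Things in the scene. Friction and masses are not known exactly. Their poses are not given: they have to be found in the camera images.
- scourer: Scourer, 86 mm tall: green round sole (diameter 68, 16 thick) sprung under a white disc (diameter 68, 30 to 40 mm above the origin), on it an upright wooden handle 52 long (x) x 24 thick (y), 40 to 86 mm up, gripped across its 24 mm. About 0.2 kg. Origin: centre of the relaxed sole's underside; z up. Starts on the cork coaster, handle within 45 degrees of pointing away from the robot.
- scourer_grip (a point): Middle of the wooden handle, 66 mm above the scourer's origin: where to grip. Axes as the scourer.
- scourer_pad (a joint): How far the sole is pushed up on its spring, in m: 0 relaxed, 0.014 squeezed right up. It takes about 2 N to start, 4.8 N at half (0.007), 7.6 N at 0.014.
- sole (a point): Centre of the sole's underside; moves with the sole as the spring is squeezed.
- tray: Fixed steel tray, 260 (x) x 130 (y), flat top 12 mm above the counter; a rim 6 mm higher on both long sides (5 wide) and the short -x end; the +x end is open, with a flush black crumb slot across it. Origin: centre of the underside; x points to the crumb slot. The dark brown streak (160 x about 30, flat, does not rub off) runs along x through the middle.
- streak_start (a point): The streak's end nearest the raised short rim, on the tray's top (80 mm before the tray's middle): where the pass begins.
- streak_end (a point): The streak's end nearest the black crumb slot, on the tray's top (80 mm past the tray's middle): where the pass ends.
- dish: Fixed round blue ceramic dish, 104 mm wide outside, 16 high, rim 4 thick; flat inner floor about 90 mm wide, 6 mm above the counter. Origin: centre of its underside.
- coaster: Fixed cork coaster, diameter 100, 6 thick, on which the scourer starts. Origin: centre of its underside. It may change sides with the dish.
- caquelon: Bystander: terracotta fondue pot, diameter 180, 80 high, with a side handle. Leave alone.
- dome: Bystander: glass dome lid, diameter 170, 107 high with its knob. Leave alone.
- burner: Bystander: steel burner, diameter 80, 57 high. Leave alone.
- mill: Bystander: dark wooden pepper mill, diameter 54, 112 high. Leave alone.
- cup: Bystander: white cup, diameter 68, 60 high. Leave alone.
- spice: Bystander: small jar with a red cap, diameter 44, 70 high. Leave alone.
- fork: Bystander: fondue fork with a red bead end, 245 long, lying beyond the tray. Leave alone.
Mind the look-alikes: they are no part of the job. What is shaped like the scourer but purple, turquoise or yellow is not meant.

How it is judged:
On the way, in this order (a step that is already met when the one before it is completed fails the run):
1. At the rim end (sole over 65 mm before the tray's middle): held, flat, sole within 22 mm of the streak's line, pressing 1.2 to 14 N, spring not squeezed over 13.3 mm (x of sole in the frame of tray below -0.065 m and contact force between scourer and tray between 1.2 and 14 N and y of sole in the frame of tray between -0.022 and 0.022 m and angle between scourer's own z axis and vertical below 0.15 rad and value of joint scourer_pad below 0.0133 m and contact force between the fingers and scourer above 0.5 N), for 0.1 s.
2. A quarter along (-50 to -30 mm): held, flat, sole within 22 mm of the streak's line, pressing 1.2 to 14 N, spring not squeezed over 13.3 mm (x of sole in the frame of tray between -0.05 and -0.03 m and contact force between scourer and tray between 1.2 and 14 N and y of sole in the frame of tray between -0.022 and 0.022 m and angle between scourer's own z axis and vertical below 0.15 rad and value of joint scourer_pad below 0.0133 m and contact force between the fingers and scourer above 0.5 N), for 0.05 s.
3. Half way (-10 to 10 mm): held, flat, sole within 22 mm of the streak's line, pressing 1.2 to 14 N, spring not squeezed over 13.3 mm (x of sole in the frame of tray between -0.01 and 0.01 m and contact force between scourer and tray between 1.2 and 14 N and y of sole in the frame of tray between -0.022 and 0.022 m and angle between scourer's own z axis and vertical below 0.15 rad and value of joint scourer_pad below 0.0133 m and contact force between the fingers and scourer above 0.5 N), for 0.05 s.
4. Three quarters along (30 to 50 mm): held, flat, sole within 22 mm of the streak's line, pressing 1.2 to 14 N, spring not squeezed over 13.3 mm (x of sole in the frame of tray between 0.03 and 0.05 m and contact force between scourer and tray between 1.2 and 14 N and y of sole in the frame of tray between -0.022 and 0.022 m and angle between scourer's own z axis and vertical below 0.15 rad and value of joint scourer_pad below 0.0133 m and contact force between the fingers and scourer above 0.5 N), for 0.05 s.
5. At the slot end (sole over 65 mm past the tray's middle): held, flat, sole within 22 mm of the streak's line, pressing 1.2 to 14 N, spring not squeezed over 13.3 mm (x of sole in the frame of tray above 0.065 m and contact force between scourer and tray between 1.2 and 14 N and y of sole in the frame of tray between -0.022 and 0.022 m and angle between scourer's own z axis and vertical below 0.15 rad and value of joint scourer_pad below 0.0133 m and contact force between the fingers and scourer above 0.5 N), for 0.05 s.
At the end, for the whole second after the job is handed in: The scourer stands upright (within 0.1 rad) and at rest on the floor of the blue dish, its centre within 18 mm of the dish's centre, released (horizontal distance between scourer and dish below 0.018 m and angle between scourer's own z axis and vertical below 0.1 rad and z of sole in the frame of dish between 0.002 and 0.01 m and linear speed of scourer below 0.02 m/s); the robot touches nothing.
It fails at once if the pass is broken: the sole is 3 to 20 mm above the tray's top over the middle 120 mm of the streak (within 30 mm of its middle line) (x of sole in the frame of tray between -0.06 and 0.06 m and y of sole in the frame of tray between -0.03 and 0.03 m and z of sole in the frame of tray between 0.015 and 0.032 m).
It fails at once if the scourer presses the tray with more than 18 N (contact force between scourer and tray above 18 N).
It fails at once if the scourer is let go more than 30 mm up (height (world z) of scourer above 0.036 m and contact force between the fingers and scourer below 0.1 N).
It fails at once if a bystander is shifted by more than 25 mm (distance of any of caquelon, dome, burner, mill, cup, spice, fork from where it was at the start of the episode above 0.025 m).
It also fails if it takes over 64 s, if anything falls off the work surface, if the arm or the gripper's body presses on something with over 40 N, if the wrist force passes 120 N, or if a joint passes its speed limit or range.

## Working session

There is one attempt and no reset: what is moved stays moved. The work goes in short steps, Python scripts to look and compute and a tool call to move; the robot and the scene stay as the last step left them, time stands still between calls to the robot, and variables do not carry over. Pictures are saved under pics/ and viewed, at most 10 in all, crops included, and the job is handed in when it is done.

Besides the shell and the picture viewer there is one more tool, called as name([rows], argument=value, ...), one row to a line, values as JSON. arm_command: Moves the arm, as the interface text tells. Its arguments: {"type":"object","properties":{"increments":{"type":"array","items":{"type":"array"}},"grip":{"type":"number"},"grip_force":{"type":"number"}},"required":["increments"]}

```bash
mkdir -p pics; python3 - <<'E'
from plant import bot, cams
import cv2
s=bot.sense(); print(s, bot.pinch_z)
for n in("scene","top"):
    im=cams.get_image(n); cv2.imwrite(f"pics/{n}0.png",im[:,:,::-1]); print(n,cams.calibration(n))
print(cams.calibration("wrist"))
E
```

```text
{'time_s': 0.0, 'qpos': array([-1.22122854,  0.41190749, -0.01270977,  1.59702084,  0.0056223 ,
        1.13425113, -0.08218558]), 'qd': array([ 0.00170607,  0.00137947,  0.00094963, -0.00016301,  0.00015881,
       -0.0008477 ,  0.00052711]), 'tau': array([-3.75010550e-04, -5.87952447e+01,  6.41283095e-01, -2.91069692e+01,
       -5.38886630e-02,  1.86866394e-02,  1.41495952e-04]), 'tcp_pos': array([0.25342592, 0.57078992, 0.22181384]), 'tool_rot': array([ 2.07345462e-01,  9.78267478e-01, -7.69531055e-04, -9.64980918e-05]), 'ft_force': array([-0.5806308 , -0.83630528, -0.33816349]), 'ft_torque': array([-0.05541743, -0.01853686,  0.00182296]), 'grasp_force': 0.0, 'gripper_width': 0.9996915078136008} 0.0187
scene {'intrinsics': array([[421.44470815,   0.        , 316.26503139],
       [  0.        , 421.44470815, 202.52054988],
       [  0.        ,   0.        ,   1.        ]]), 'eye': array([1.42923947, 0.45469838, 0.73574977]), 'attitude': array([ 0.44440665,  0.76289188, -0.40161408, -0.24332045])}
top {'intrinsics': array([[377.03602865,   0.        , 315.27202587],
       [  0.        , 377.03602865, 201.06114505],
       [  0.        ,   0.        ,   1.        ]]), 'eye': array([ 0.32049272, -0.01098876,  1.33591234]), 'attitude': array([-0.68532316,  0.72092001, -0.07237644,  0.07326768])}
{'intrinsics': array([[309.70691629,   0.        , 317.68684463],
       [  0.        , 309.70691629, 202.77902964],
       [  0.        ,   0.        ,   1.        ]]), 'T_tool_cam': array([[ 8.48767784e-04, -9.62861904e-01, -2.69993025e-01,
         7.42141233e-02],
       [ 9.99999029e-01,  5.18797814e-04,  1.29350122e-03,
        -2.61066863e-05],
       [-1.10539126e-03, -2.69993861e-01,  9.62861409e-01,
        -1.63649806e-01],
       [ 0.00000000e+00,  0.00000000e+00,  0.00000000e+00,
         1.00000000e+00]])}
```

View pics/top0.png

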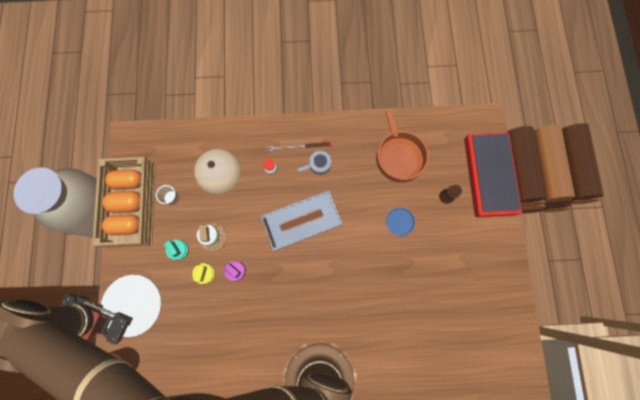

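View pics/scene0.png

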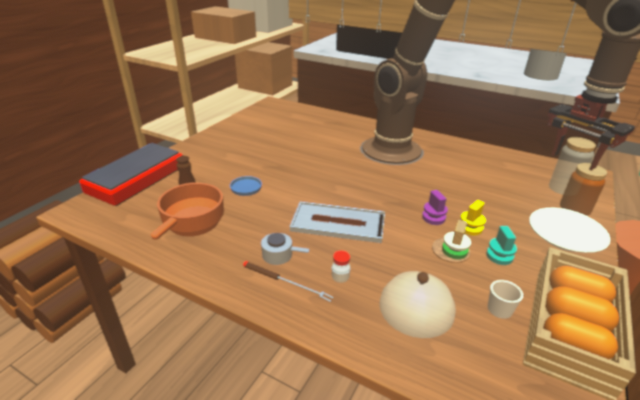

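The top view shows the scourer on its coaster at about (208,235). The tray is centred at (302,220) with the slot at its left (+y) end, and the dish is at (400,222). The scene view agrees, with the slot at (381,225), the scourer at (457,240) and the dish at (246,186).

```bash
cat > h.py <<'E'
import numpy as np, cv2
from scipy.spatial.transform import Rotation as R
from plant import bot, cams
def ray(n,uv,s=None):
    c=cams.calibration(n);K=c["intrinsics"];p=np.array([(uv[0]-K[0,2])/K[0,0],(uv[1]-K[1,2])/K[1,1]])
    if n=="wrist":
        T=c["T_tool_cam"];r=np.hypot(*p);d=np.array([*(p/max(r,1e-9)*np.sin(r)),np.cos(r)])
        Rt=R.from_quat(s["tool_rot"]);return Rt.apply(T[:3,3])+s["tcp_pos"],Rt.apply(T[:3,:3]@d)
    return np.array(c["eye"]),R.from_quat(c["attitude"]).apply([*p,1.])
def onz(n,uv,z,s=None):
    o,d=ray(n,uv,s);return o+d*(z-o[2])/d[2]
def proj(n,P,s=None):
    c=cams.calibration(n);K=c["intrinsics"]
    if n=="wrist":
        T=c["T_tool_cam"];q=R.from_quat(s["tool_rot"]).inv().apply(np.array(P)-s["tcp_pos"]);q=T[:3,:3].T@(q-T[:3,3])
        rr=np.hypot(q[0],q[1]);th=np.arctan2(rr,q[2]);return K[:2,2]+K[0,0]*th*q[:2]/rr
    q=R.from_quat(c["attitude"]).inv().apply(np.array(P)-c["eye"]);return K[:2,2]+K[0,0]*q[:2]/q[2]
def tri(a,b):
    (o1,d1),(o2,d2)=a,b;t=np.linalg.lstsq(np.c_[d1,-d2],o2-o1,rcond=None)[0]
    p,q=o1+d1*t[0],o2+d2*t[1];return (p+q)/2,np.linalg.norm(p-q)
def blob(mask,box):
    m=np.zeros(mask.shape,np.uint8);x0,y0,x1,y1=box;m[y0:y1,x0:x1]=mask[y0:y1,x0:x1]
    n,l,st,c=cv2.connectedComponentsWithStats(m);i=1+np.argmax(st[1:,4]);return c[i],st[i],(l==i)
E
python3 - <<'E'
from h import *
t=cv2.imread("pics/top0.png");s=cv2.imread("pics/scene0.png")
ht,hs=[cv2.cvtColor(i,cv2.COLOR_BGR2HSV) for i in(t,s)]
blue=lambda h:((h[...,0]>100)&(h[...,0]<125)&(h[...,1]>120)).astype(np.uint8)
a,sa,_=blob(blue(ht),(380,200,420,245));b,sb,_=blob(blue(hs),(225,170,268,202))
print("dish",a,sa,b,sb,onz("top",a,.012),onz("scene",b,.012),tri(ray("top",a),ray("scene",b)))
def streak(h):return ((h[...,2]<130)&(h[...,1]>110)).astype(np.uint8)
for n,h,bx in(("top",ht,(272,205,332,235)),("scene",hs,(308,211,370,229))):
    c,st,m=blob(streak(h),bx);r=cv2.minAreaRect(np.argwhere(m)[:,::-1].astype(np.float32));P=cv2.boxPoints(r)
    print(n,c,st,r,onz(n,c,.012));print(np.array([onz(n,p,.012) for p in P]))
print("slot",onz("scene",(381,225),.012))
o=cv2.resize(t[190:260,180:360],None,fx=4.4,fy=4.4,interpolation=cv2.INTER_CUBIC);cv2.imwrite("pics/tc.png",o)
E
```

```text
dish [399.05555556 228.66666667] [396 225   7   9  18] [246.5 182. ] [246 182   2   1   2] [ 0.48302225 -0.30656578  0.012     ] [ 0.49689231 -0.3160852   0.012     ] (array([ 0.48767497, -0.3145041 ,  0.00587143]), np.float64(0.014808589707754706))Traceback (most recent call last):
  File "<stdin>", line 9, in <module>
  File "h.py", line 23, in blob
    n,l,st,c=cv2.connectedComponentsWithStats(m);i=1+np.argmax(st[1:,4]);return c[i],st[i],(l==i)
                                                     ~~~~~~~~~^^^^^^^^^^
    return _wrapfunc(a, 'argmax', axis=axis, out=out, **kwds)
    return bound(*args, **kwds)
ValueError: attempt to get argmax of an empty sequence
```

```bash
python3 - <<'E'
from h import *
t=cv2.imread("pics/top0.png");s=cv2.imread("pics/scene0.png");ht,hs=[cv2.cvtColor(i,cv2.COLOR_BGR2HSV) for i in(t,s)]
print(ht[222,386:416:3],ht[220,290:316:3],hs[186,226:268:4],hs[220,305:390:6])
o=cv2.resize(t[190:260,180:360],None,fx=4.4,fy=4.4,interpolation=cv2.INTER_CUBIC);cv2.imwrite("pics/tc.png",o)
E
```

```text
[[125  33 138]
 [109 118 175]
 [108 120 172]
 [109 119 174]
 [108 123 172]
 [108 115 177]
 [109 117 178]
 [108 117 174]
 [109 118 173]
 [109  86 125]] [[  9  78 169]
 [ 10 122 153]
 [  9 127 139]
 [  9 121 135]
 [ 10 118 138]
 [  9 122 140]
 [  9  95 140]
 [ 10 107 174]
 [  4  35 183]] [[ 14 143 193]
 [129  24 149]
 [106 119 195]
 [107 119 197]
 [107 119 197]
 [106 120 197]
 [107 119 197]
 [106 120 196]
 [106 116 191]
 [ 13 125 186]
 [ 14 142 198]] [[100  30 215]
 [105  16 187]
 [  9  65 148]
 [  9 114 125]
 [  9 109 115]
 [  9 133 109]
 [  9 135 108]
 [  9 131 111]
 [  9 113 122]
 [  8  58 141]
 [102  23 190]
 [103  31 211]
 [101  30 203]
 [ 12  49 150]
 [ 14 137 195]]
```

View pics/tc.png

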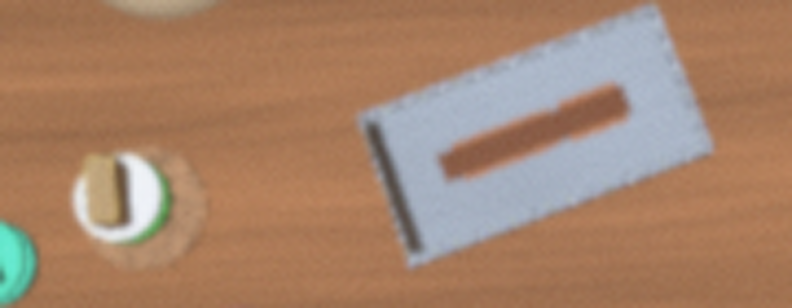

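The crop shows the slot at the tray's left end, tray corners near (360,118), (658,5), (714,150) and (412,265), and the streak running from (440,165) to (628,95). The handle top is at (104,190) and points nearly along image vertical (world +x).

```bash
python3 - <<'E'
from h import *
t=cv2.imread("pics/top0.png");s=cv2.imread("pics/scene0.png");I={"top":t,"scene":s}
H={k:cv2.cvtColor(v,cv2.COLOR_BGR2HSV) for k,v in I.items()}
box={"dish":{"top":(380,200,420,245),"scene":(225,170,268,202)},"streak":{"top":(272,205,332,235),"scene":(308,211,370,229)},"tray":{"top":(255,185,350,255),"scene":(285,200,390,245)}}
m={"dish":lambda h:(abs(h[...,0].astype(int)-108)<10)&(h[...,1]>75),"streak":lambda h:(h[...,0]<15)&(h[...,2]<158),"tray":lambda h:(h[...,1]<75)|((h[...,0]>80)&(h[...,0]<130))}
for k in box:
  for n in box[k]:
    c,st,mm=blob(m[k](H[n]).astype(np.uint8),box[k][n])
    cs,_=cv2.findContours(mm.astype(np.uint8),0,1);hull=cv2.convexHull(max(cs,key=cv2.contourArea))[:,0]
    z={"dish":.016,"streak":.012,"tray":.016}[k]
    W=np.array([onz(n,p,z)[:2] for p in hull])*1000
    print(k,n,st,"centre",onz(n,c,z)[:2],"rect",cv2.minAreaRect(W.astype(np.float32)),cv2.minEnclosingCircle(W.astype(np.float32)))
    if k=="tray": print(cv2.boxPoints(cv2.minAreaRect(W.astype(np.float32))))
# handle top face corners in crop
for p in((85,157),(115,154),(124,222),(96,224)): print("hand",onz("top",(180+p[0]/4.4,190+p[1]/4.4),.092))
print("disc",onz("top",(180+122/4.4,190+197/4.4),.046))
E
```

```text
dish top [387 208  27  27 564] centre [ 0.50845052 -0.3111056 ] rect ((509.7084655761719, -311.65447998046875), (91.74310302734375, 93.4325942993164), 84.90970611572266) ((508.95361328125, -310.9159240722656), 47.74701690673828)
dish scene [231 178  29  15 329] centre [ 0.52146464 -0.30159397] rect ((518.0743408203125, -304.34674072265625), (86.52488708496094, 90.5780258178711), 30.402706146240234) ((520.1717529296875, -302.13006591796875), 46.34769058227539)
streak top [280 210  43  21 271] centre [0.5320097  0.03758835] rect ((531.60205078125, 37.56706237792969), (23.98853302001953, 157.12648010253906), 17.354068756103516) ((527.0778198242188, 36.19685363769531), 78.6451644897461)
streak scene [312 215  54  11 316] centre [0.5333339 0.0402708] rect ((533.0224609375, 40.08617401123047), (29.36539649963379, 156.13157653808594), 18.6590633392334) ((533.2550048828125, 40.16472625732422), 78.16570281982422)
tray top [ 261  191   81   60 2468] centre [0.53061373 0.03771634] rect ((531.969482421875, 37.474853515625), (135.3843231201172, 263.6448974609375), 18.08066749572754) ((530.7805786132812, 37.7828254699707), 145.38621520996094)
[[ 426.7081    141.77933 ]
 [ 508.5318   -108.846924]
 [ 637.23083   -66.82962 ]
 [ 555.40717   183.79663 ]]
tray scene [ 290  201   95   41 2573] centre [0.54300087 0.04585652] rect ((538.7301025390625, 40.61058044433594), (151.57298278808594, 262.0893859863281), 18.24749183654785) ((538.2413330078125, 40.10363006591797), 145.93695068359375)
[[ 425.72168   141.33496 ]
 [ 507.78772  -107.574684]
 [ 651.7385    -60.1138  ]
 [ 569.6725    188.79584 ]]
hand [0.51692618 0.37404754 0.092     ]
hand [0.51806329 0.35133768 0.092     ]
hand [0.46613435 0.34409095 0.092     ]
hand [0.46569587 0.36511704 0.092     ]
disc [0.49115977 0.35894669 0.046     ]
```

```bash
cat >> h.py <<'E'
def go(pos,yy=None,s=None):
    "tool-frame turn (deg) first, then shift (mm); yy=world yaw deg of tool y, tool vertical"
    s=s or bot.sense();R0=R.from_quat(s["tool_rot"])
    if yy is None: v=R0.apply([0,1,0]);yy=np.degrees(np.arctan2(v[1],v[0]))
    a=np.radians(yy);y=np.array([np.cos(a),np.sin(a),0]);z=np.array([0,0,-1.]);R1=R.from_matrix(np.c_[np.cross(y,z),y,z])
    print("turn",np.round(np.degrees((R0.inv()*R1).as_rotvec()),2),"then shift",np.round(R1.inv().apply(np.array(pos)-s["tcp_pos"])*1000,1),"yaw",round(float(yy),2),"tcp",s["tcp_pos"].round(4),"t",s["time_s"])
E
python3 - <<'E'
from h import *
go([.4917,.3587,.20],99); print(onz("top",(176,249),.03),onz("top",(203,273),.03))
E
```

```text
turn [-8.000e-02 -2.000e-02 -3.293e+01] then shift [-202.1 -246.8   21.9] yaw 99.0 tcp [0.2535 0.5708 0.2219] t 0.1
[0.44945878 0.4728022  0.03      ] [0.36316634 0.37854809 0.03      ]
```

arm_command([
  [[0,0,0],[0,0,-6.6]],
  [[0,0,0],[0,0,-6.6]],
  [[0,0,0],[0,0,-6.6]],
  [[0,0,0],[0,0,-6.6]],
  [[0,0,0],[0,0,-6.6]],
  [[-20.2,-24.7,2.2],[0,0,0]],
  [[-20.2,-24.7,2.2],[0,0,0]],
  [[-20.2,-24.7,2.2],[0,0,0]],
  [[-20.2,-24.7,2.2],[0,0,0]],
  [[-20.2,-24.7,2.2],[0,0,0]],
  [[-20.2,-24.7,2.2],[0,0,0]],
  [[-20.2,-24.7,2.2],[0,0,0]],
  [[-20.2,-24.7,2.2],[0,0,0]],
  [[-20.2,-24.7,2.2],[0,0,0]],
  [[-20.2,-24.7,2.2],[0,0,0]],
  [[0,0,0],[0,0,0]],
  [[0,0,0],[0,0,0]],
  [[0,0,0],[0,0,0]],
], grip=-0.4, grip_force=20)

```text
time_s: 1.6
tcp_pos: [0.4914, 0.3595, 0.2003]
tool_rot: [-0.079, 0.997, 0.0, -0.001]
ft_force: [0.3, 0.0, 1.1]
gripper_width: 0.7
grasp_force: 0.0
```

```bash
python3 - <<'E'
from h import *
s=bot.sense();im=cams.get_image("wrist");cv2.imwrite("pics/w1.png",im[:,:,::-1]);np.save("w1.npy",s,allow_pickle=True)
go([.4917,.3587,.20],99); print(s["gripper_width"],s["ft_force"])
for y in(-12,12):
  for x in(-26,26):
    a=np.radians(9);print(proj("wrist",[.4917+np.cos(a)*x/1e3-np.sin(a)*y/1e3,.3587+np.sin(a)*x/1e3+np.cos(a)*y/1e3,.092],s))
E
```

```text
turn [ 0.03 -0.05  0.15] then shift [-0.6 -1.6  0.4] yaw 99.0 tcp [0.4909 0.3602 0.2004] t 1.65
0.7004086901464674 [0.27416989 0.03055936 1.07379972]
[302.76494525 172.55673894]
[303.36751418 227.52031398]
[329.70001844 172.59428278]
[329.02433427 227.56405897]
```

View pics/w1.png

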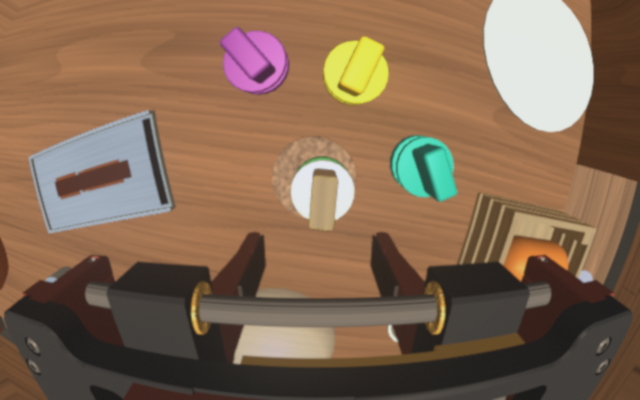

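The handle top spans roughly (312–338, 170–229) in the wrist picture, about 8 px to the right of the finger mid-line. It needs a shift along tool +y. The dome, the bread box and the look-alikes are all clear of the fingers.

```bash
cat >> h.py <<'E'
def handle(im,s,box,z=.092):
    h=cv2.cvtColor(im[:,:,::-1].copy(),cv2.COLOR_BGR2HSV);m=((h[...,0]>13)&(h[...,0]<25)&(h[...,1]>55)&(h[...,1]<160)&(h[...,2]>110)).astype(np.uint8)
    c,st,mm=blob(cv2.morphologyEx(m,cv2.MORPH_OPEN,np.ones((5,5),np.uint8)),box)
    cs,_=cv2.findContours(mm.astype(np.uint8),0,1);q=cs[0][:,0].astype(np.float32);r=cv2.minAreaRect(q);W=np.array([onz("wrist",p,z,s)[:2] for p in q])*1e3
    return c,st,cv2.boxPoints(r),cv2.minAreaRect(W.astype(np.float32))
E
python3 - <<'E'
from h import *
im=cv2.imread("pics/w1.png")[:,:,::-1];s=np.load("w1.npy",allow_pickle=True).item()
h=cv2.cvtColor(im[:,:,::-1].copy(),cv2.COLOR_BGR2HSV);print(h[175:232:10,323],h[200,300:350:5])
print(*handle(im,s,(295,160,355,236)),sep="\n")
E
```

```text
[[ 18 112 137]
 [ 18  88 180]
 [ 18  88 180]
 [ 18  89 181]
 [ 18  90 182]
 [ 18  90 184]] [[ 96   5 233]
 [100   7 234]
 [ 20  23 200]
 [ 19  90 187]
 [ 18  87 179]
 [ 18  88 185]
 [ 18  88 189]
 [ 20  72 183]
 [100   7 234]
 [ 96   5 233]]
[322.81241565 201.12213225]
[ 308  170   29   62 1482]
[[307.33395 229.98994]
 [311.01736 169.21318]
 [337.4053  170.81245]
 [333.7219  231.58922]]
((491.3402099609375, 364.08135986328125), (57.70582580566406, 24.544588088989258), 6.699786186218262)
```

```bash
python3 - <<'E'
from h import *
go([.4935,.364,.135],96.7)
E
```

```text
turn [ 0.03 -0.05  2.45] then shift [-3.1  3.5 65.4] yaw 96.7 tcp [0.4909 0.3602 0.2004] t 1.65
```

arm_command([
  [[0,0,0],[0,0,2.4]],
  [[-1,1.2,21],[0,0,0]],
  [[-1,1.2,22],[0,0,0]],
  [[-1,1.2,22],[0,0,0]],
  [[0,0,0],[0,0,0]],
  [[0,0,0],[0,0,0]],
  [[0,0,0],[0,0,0]],
])

```text
time_s: 2.23
tcp_pos: [0.4943, 0.3642, 0.1368]
tool_rot: [-0.059, 0.998, 0.0, 0.0]
ft_force: [0.3, 0.0, 1.8]
gripper_width: 0.698
grasp_force: 0.0
```

```bash
python3 - <<'E'
from h import *
s=bot.sense();im=cams.get_image("wrist");cv2.imwrite("pics/w2.png",im[:,:,::-1])
go([.4935,.364,.053],96.7,s)
for z in(.092,):print(*handle(im,s,(270,120,380,300),z),sep="\n")
h=cv2.cvtColor(im[:,:,::-1].copy(),cv2.COLOR_BGR2HSV);print(h[120:300:6,322,2])
E
```

```text
turn [0.05 0.04 0.04] then shift [ 0.8 -0.1 83.8] yaw 96.7 tcp [0.4943 0.3642 0.1368] t 2.2333
[318.50424929 217.5184136 ]
[ 301  178   35   79 2471]
[[300.53778 255.48843]
 [302.49158 177.33728]
 [335.79578 178.16989]
 [333.84198 256.32104]]
((490.29266357421875, 364.52056884765625), (58.77487564086914, 24.320329666137695), 5.690382480621338)
[158 169 165 161 159 161 172 130 232 237 120 126 184 186 186 186 187 187
 187 187 188 188 188 157 159 158 152 174 165 157]
```

View pics/w2.png

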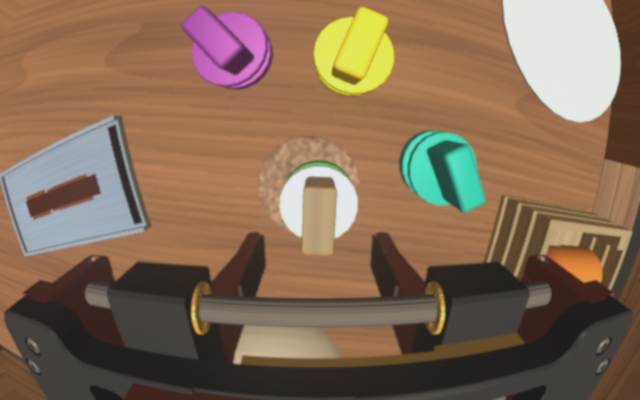

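The handle is now centred between the fingers: top face cols 301–335, rows 189–256. The 24 mm width confirms its height. Going down to grip.

arm_command([
  [[0.5,0,0],[0,0,1]],
  [[0,0,21],[0,0,0]],
  [[0,0,21],[0,0,0]],
  [[0,0,21],[0,0,0]],
  [[0,0,20],[0,0,0]],
  [[0,0,0],[0,0,0]],
  [[0,0,0],[0,0,0]],
  [[0,0,0],[0,0,0]],
])

```text
time_s: 2.95
tcp_pos: [0.4949, 0.3637, 0.0543]
tool_rot: [-0.049, 0.999, 0.001, 0.001]
ft_force: [0.5, 0.3, 1.2]
gripper_width: 0.699
grasp_force: 0.0
```

arm_command([
  [[0,0,0],[0,0,0]],
  [[0,0,0],[0,0,0]],
  [[0,0,0],[0,0,0]],
  [[0,0,0],[0,0,0]],
  [[0,0,0],[0,0,0]],
  [[0,0,0],[0,0,0]],
  [[0,0,0],[0,0,0]],
  [[0,0,0],[0,0,0]],
], grip=1, grip_force=25)

```text
time_s: 3.62
tcp_pos: [0.4941, 0.3633, 0.0528]
tool_rot: [-0.049, 0.999, 0.0, 0.0]
ft_force: [-0.3, 0.6, 0.5]
gripper_width: 0.273
grasp_force: 25.0
```

```bash
python3 - <<'E'
from h import *
s=bot.sense();print(s["tcp_pos"],s["gripper_width"],s["grasp_force"],s["ft_force"])
s["tcp_pos"]=s["tcp_pos"]+[0,0,.1]
C=np.array([.533,.0385]);d=np.array([-.3104,.9506])
go([*(C-.076*d),.16],None,s)
E
```

```text
[0.4940822  0.36327468 0.05277051] 0.2734798570535765 24.98226821422577 [-0.31210758  0.56182295  0.53855028]
turn [ 0.02  0.01 -0.  ] then shift [ -23.  -401.3   -7.2] yaw 95.67 tcp [0.4941 0.3633 0.1528] t 3.6167
```

arm_command([
  [[0,0,-15],[0,0,0]],
  [[0,0,-25],[0,0,0]],
  [[0,0,-25],[0,0,0]],
  [[0,0,-25],[0,0,0]],
  [[0,0,-15],[0,0,0]],
  [[0,0,0],[0,0,0]],
  [[0,0,0],[0,0,0]],
])

```text
time_s: 4.2
tcp_pos: [0.4942, 0.363, 0.1577]
tool_rot: [-0.049, 0.999, 0.0, 0.0]
ft_force: [0.0, -0.1, -1.1]
gripper_width: 0.274
grasp_force: 25.0
```

```bash
python3 - <<'E'
from h import *
s=bot.sense();im=cams.get_image("wrist");cv2.imwrite("pics/w3.png",im[:,:,::-1])
np.save("w3.npy",s,allow_pickle=True);print(s["gripper_width"],s["grasp_force"],s["ft_force"])
C=np.array([.533,.0385]);d=np.array([-.3104,.9506])
go([*(C-.076*d),.16],None,s)
E
```

```text
0.2736231241446681 24.981848001480103 [ 0.03673771 -0.09390337 -1.07026402]
turn [ 0.02  0.04 -0.  ] then shift [ -23.  -400.9   -2.3] yaw 95.66 tcp [0.4942 0.363  0.1577] t 4.2
```

View pics/w3.png

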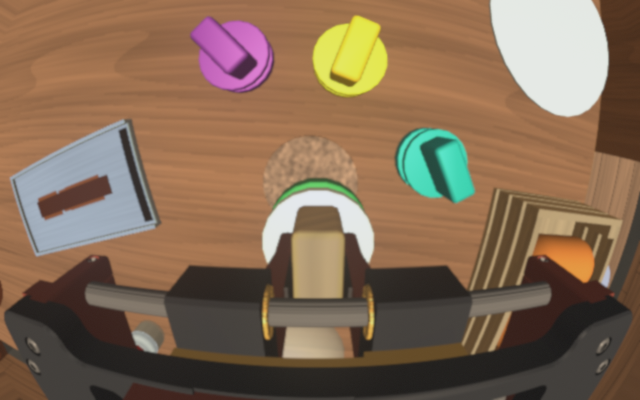

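The scourer is held upright off the coaster, with the handle's top near edge at (318,232) between the pads and the disc's widest cols 262–374.

```bash
python3 - <<'E'
from h import *
s=np.load("w3.npy",allow_pickle=True).item()
R0=R.from_quat(s["tool_rot"])
f=lambda uv,dz:(R0.inv().apply(onz("wrist",uv,s["tcp_pos"][2]+dz,s)-s["tcp_pos"])*1e3).round(1)
print(f((318,232),.0392),f((292,232),.0392),f((345,232),.0392),"disc",f((318,190),-.0068),f((262,240),-.0068),f((374,240),-.0068))
E
```

```text
[ 26.2   0.5 -39.2] [ 26.1 -10.7 -39.2] [ 26.1  12.1 -39.2] disc [33.8  0.6  6.8] [  3.  -33.1   6.8] [ 3.  34.3  6.8]
```

arm_command([
  [[-1.4,-25,0],[0,0,0]],
  [[-1.4,-25,0],[0,0,0]],
  [[-1.4,-25,0],[0,0,0]],
  [[-1.4,-25,0],[0,0,0]],
  [[-1.4,-25,0],[0,0,0]],
  [[-1.4,-25,0],[0,0,0]],
  [[-1.4,-25,0],[0,0,0]],
  [[-1.4,-25,0],[0,0,0]],
  [[0,0,0],[0,0,0]],
  [[0,0,0],[0,0,0]],
])

```text
time_s: 5.08
tcp_pos: [0.5243, 0.163, 0.1559]
tool_rot: [-0.048, 0.999, -0.001, -0.001]
ft_force: [0.2, 0.5, -1.3]
gripper_width: 0.273
grasp_force: 25.0
```

```bash
python3 - <<'E'
from h import *
s=bot.sense();im=cams.get_image("wrist");cv2.imwrite("pics/w4.png",im[:,:,::-1]);np.save("w4.npy",s,allow_pickle=True)
C=np.array([.533,.0385]);d=np.array([-.3104,.9506]);n=np.array([d[1],-d[0]])
for z,l,w in((.018,130,65),(.018,-130,65),(.018,-130,-65),(.018,130,-65),(.012,80,0),(.012,-80,0)): print(l,w,proj("wrist",[*(C+d*l/1e3+n*w/1e3),z],s).round(1))
print(s["tcp_pos"])
E
```

```text
130 65 [333.1 223. ]
-130 65 [128.4 262.7]
-130 -65 [ 94.2 163.4]
130 -65 [304.9  97. ]
80 0 [271.4 171.9]
-80 0 [142.6 204.6]
[0.52430283 0.16296938 0.15593972]
```

View pics/w4.png

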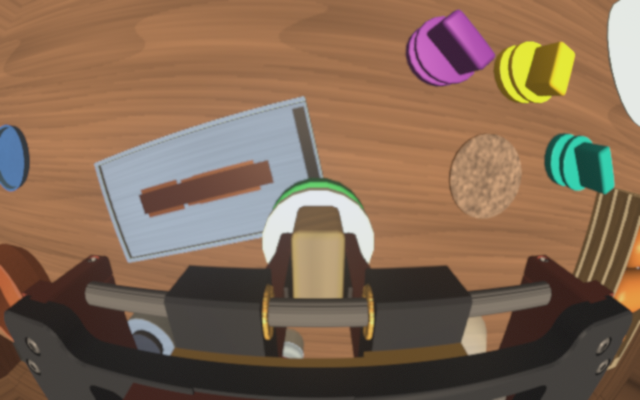

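The tray corners (95,164), (128,262), (304,97) and the streak ends (141,203), (271,172) agree with my estimate to about 1 px. The scourer sits centred on the TCP. Carrying on to above the rim end.

```bash
python3 - <<'E'
from h import *
C=np.array([.533,.0385]);d=np.array([-.3104,.9506])
go([*(C-.076*d),.10])
E
```

```text
turn [-0.02 -0.14 -0.  ] then shift [ -12.9 -200.7   56.2] yaw 95.61 tcp [0.5242 0.1647 0.1562] t 5.1333
```

arm_command([
  [[-1.6,-25.1,0],[0,0,0]],
  [[-1.6,-25.1,0],[0,0,0]],
  [[-1.6,-25.1,0],[0,0,0]],
  [[-1.6,-25.1,0],[0,0,0]],
  [[-1.6,-25.1,0],[0,0,0]],
  [[-1.6,-25.1,0],[0,0,0]],
  [[-1.6,-25.1,0],[0,0,0]],
  [[-1.6,-25.1,0],[0,0,0]],
  [[0,0,0],[0,0,0]],
  [[0,0,0],[0,0,0]],
  [[0,0,28],[0,0,0]],
  [[0,0,28],[0,0,0]],
  [[0,0,0],[0,0,0]],
  [[0,0,0],[0,0,0]],
  [[0,0,0],[0,0,0]],
])

```text
time_s: 6.38
tcp_pos: [0.558, -0.0322, 0.1024]
tool_rot: [-0.05, 0.999, 0.0, 0.0]
ft_force: [0.5, 0.1, -1.2]
gripper_width: 0.275
grasp_force: 25.0
```

```bash
python3 - <<'E'
from h import *
C=np.array([.533,.0385]);d=np.array([-.3104,.9506])
go([*(C-.076*d),.062]);print(bot.sense()["ft_force"])
E
```

```text
turn [ 0.02  0.02 -0.  ] then shift [ 1.5 -1.4 40.4] yaw 95.76 tcp [ 0.558  -0.0322  0.1024] t 6.3833
[ 0.49655842  0.10413908 -1.24771871]
```

arm_command([
  [[1.5,-1.5,13],[0,0,0]],
  [[0,0,14],[0,0,0]],
  [[0,0,13],[0,0,0]],
  [[0,0,0],[0,0,0]],
  [[0,0,0],[0,0,0]],
  [[0,0,0],[0,0,0]],
])

```text
time_s: 6.88
tcp_pos: [0.5572, -0.0348, 0.0632]
tool_rot: [-0.05, 0.999, 0.0, 0.001]
ft_force: [0.4, -0.1, -1.2]
gripper_width: 0.273
grasp_force: 25.0
```

arm_command([
  [[0,0,2],[0,0,0]],
  [[0,0,2],[0,0,0]],
  [[0,0,2],[0,0,0]],
  [[0,0,1],[0,0,0]],
  [[0,0,0],[0,0,0]],
  [[0,0,0],[0,0,0]],
  [[0,0,0],[0,0,0]],
])

```text
time_s: 7.47
tcp_pos: [0.557, -0.035, 0.0551]
tool_rot: [-0.049, 0.999, 0.0, 0.001]
ft_force: [3.4, 0.3, 1.4]
gripper_width: 0.274
grasp_force: 25.0
```

arm_command([
  [[0,0,1.5],[0,0,0]],
  [[0,0,1.5],[0,0,0]],
  [[0,0,0],[0,0,0]],
  [[0,0,0],[0,0,0]],
  [[0,0,0],[0,0,0]],
  [[0,0,0],[0,0,0]],
])

```text
time_s: 7.97
tcp_pos: [0.5564, -0.0351, 0.0518]
tool_rot: [-0.049, 0.999, -0.0, 0.0]
ft_force: [3.3, 0.5, 2.6]
gripper_width: 0.271
grasp_force: 25.0
```

```bash
python3 - <<'E'
from h import *
C=np.array([.533,.0385]);d=np.array([-.3104,.9506]);s=bot.sense();e=s["tcp_pos"][:2]-C
print(s["ft_force"],e@d,e@[d[1],-d[0]])
go([*(C+.076*d),.0518])
E
```

```text
[3.33801101 0.52195142 2.63311098] -0.07722547289132829 -0.000602366950938054
turn [-0.    0.03  0.  ] then shift [ 32.4 149.8  -0. ] yaw 95.66 tcp [ 0.5564 -0.0351  0.0518] t 7.9667
```

arm_command([
  [[1.1,5,0],[0,0,0]],
  [[1.1,5,0],[0,0,0]],
  [[1.1,5,0],[0,0,0]],
  [[1.1,5,0],[0,0,0]],
  [[1.1,5,0],[0,0,0]],
  [[1.1,5,0],[0,0,0]],
  [[1.1,5,0],[0,0,0]],
  [[1.1,5,0],[0,0,0]],
])

```text
time_s: 8.63
tcp_pos: [0.5432, 0.0043, 0.0516]
tool_rot: [-0.049, 0.999, -0.0, -0.0]
ft_force: [1.5, -2.5, 3.9]
gripper_width: 0.272
grasp_force: 25.0
```

```bash
python3 - <<'E'
from h import *
C=np.array([.533,.0385]);d=np.array([-.3104,.9506]);s=bot.sense();e=s["tcp_pos"][:2]-C
print(s["ft_force"],e@d,e@[d[1],-d[0]])
go([*(C+.078*d),.0518])
E
```

```text
[ 1.50930019 -2.50402603  3.87809486] -0.035680306431149084 -0.0009378078890036109
turn [-0.01 -0.01 -0.  ] then shift [ 23.5 111.2  -0.2] yaw 95.67 tcp [0.5432 0.0043 0.0516] t 8.6333
```

Force is about 5 N and the sole is within 1 mm of the streak's line. Completing the pass.

arm_command([
  [[1.1,5,0],[0,0,0]],
  [[1.1,5,0],[0,0,0]],
  [[1.1,5,0],[0,0,0]],
  [[1.1,5,0],[0,0,0]],
  [[1.1,5,0],[0,0,0]],
  [[1.1,5,0],[0,0,0]],
  [[1.1,5,0],[0,0,0]],
  [[1.1,5,0],[0,0,0]],
  [[1.1,5,0],[0,0,0]],
  [[1.1,5,0],[0,0,0]],
])

```text
time_s: 9.47
tcp_pos: [0.5273, 0.053, 0.0516]
tool_rot: [-0.049, 0.999, 0.0, -0.0]
ft_force: [1.3, -2.5, 3.4]
gripper_width: 0.269
grasp_force: 25.0
```

```bash
python3 - <<'E'
from h import *
C=np.array([.533,.0385]);d=np.array([-.3104,.9506]);s=bot.sense();e=s["tcp_pos"][:2]-C
print(s["ft_force"],e@d,e@[d[1],-d[0]])
go([*(C+.078*d),.0518])
E
```

```text
[ 1.26651779 -2.54216213  3.38354164] 0.015516233080266673 -0.0008886297034937408
turn [ 0.   -0.01  0.  ] then shift [12.6 61.2 -0.2] yaw 95.66 tcp [0.5273 0.053  0.0516] t 9.4667
```

arm_command([
  [[1.1,5,0],[0,0,0]],
  [[1.1,5,0],[0,0,0]],
  [[1.1,5,0],[0,0,0]],
  [[1.1,5,0],[0,0,0]],
  [[1.1,5,0],[0,0,0]],
  [[1.1,5,0],[0,0,0]],
  [[1,5,0],[0,0,0]],
  [[1,5,0],[0,0,0]],
  [[1,5,0],[0,0,0]],
  [[1,5,0],[0,0,0]],
  [[1,5,0],[0,0,0]],
  [[1,4,0],[0,0,0]],
  [[0,0,0],[0,0,0]],
  [[0,0,0],[0,0,0]],
  [[0,0,0],[0,0,0]],
])

```text
time_s: 10.72
tcp_pos: [0.5088, 0.1113, 0.0516]
tool_rot: [-0.05, 0.999, 0.001, -0.0]
ft_force: [-1.5, 2.4, 3.2]
gripper_width: 0.272
grasp_force: 25.0
```

```bash
python3 - <<'E'
from h import *
C=np.array([.533,.0385]);d=np.array([-.3104,.9506]);s=bot.sense();e=s["tcp_pos"][:2]-C
print(s["ft_force"],e@d,e@[d[1],-d[0]])
s["tcp_pos"]=s["tcp_pos"]+[0,0,.1]
go([.510,-.309,.152],None,s)
E
```

```text
[-1.46350467  2.44075047  3.24933382] 0.07672534925265975 -0.00042842106176322475
turn [ 0.08 -0.02  0.  ] then shift [ 4.070e+01 -4.183e+02 -4.000e-01] yaw 95.72 tcp [0.5088 0.1113 0.1516] t 10.7167
```

The pass is complete: the sole is 77 mm past the middle at about 4.5 N. Lifting straight up and carrying it to the dish, with a look on the way.

arm_command([
  [[0,0,-10],[0,0,0]],
  [[0,0,-20],[0,0,0]],
  [[0,0,-25],[0,0,0]],
  [[0,0,-25],[0,0,0]],
  [[0,0,-20],[0,0,0]],
  [[0,0,0],[0,0,0]],
  [[0,0,0],[0,0,0]],
])

```text
time_s: 11.3
tcp_pos: [0.5094, 0.1097, 0.1525]
tool_rot: [-0.049, 0.999, 0.0, 0.001]
ft_force: [-0.5, 0.2, -3.0]
gripper_width: 0.27
grasp_force: 25.0
```

arm_command([
  [[2,-20,0],[0,0,0]],
  [[2,-20,0],[0,0,0]],
  [[2,-20,0],[0,0,0]],
  [[2,-20,0],[0,0,0]],
  [[2,-20,0],[0,0,0]],
  [[2,-20,0],[0,0,0]],
  [[2,-20,0],[0,0,0]],
  [[2,-20,0],[0,0,0]],
  [[2,-20,0],[0,0,0]],
  [[2,-20,0],[0,0,0]],
  [[2,-20,0],[0,0,0]],
  [[2,-20,0],[0,0,0]],
  [[2,-20,0],[0,0,0]],
  [[2,-20,0],[0,0,0]],
  [[2,-20,0],[0,0,0]],
  [[0,0,0],[0,0,0]],
  [[0,0,0],[0,0,0]],
  [[0,0,0],[0,0,0]],
])

```text
time_s: 12.8
tcp_pos: [0.5081, -0.1906, 0.1504]
tool_rot: [-0.049, 0.999, 0.001, -0.001]
ft_force: [1.0, 0.4, -2.0]
gripper_width: 0.277
grasp_force: 25.0
```

```bash
python3 - <<'E'
from h import *
s=bot.sense();im=cams.get_image("wrist");cv2.imwrite("pics/w5.png",im[:,:,::-1])
h=cv2.cvtColor(im[:,:,::-1].copy(),cv2.COLOR_BGR2HSV);m=((abs(h[...,0].astype(int)-108)<12)&(h[...,1]>75)&(h[...,2]>70)).astype(np.uint8)
c,st,mm=blob(m,(0,100,300,262));cs,_=cv2.findContours(mm.astype(np.uint8),0,1);q=max(cs,key=cv2.contourArea)[:,0]
W=np.array([onz("wrist",p.astype(float),.016,s)[:2] for p in q],np.float32)*1e3
print(c,st,cv2.fitEllipse(W),cv2.minEnclosingCircle(W))
go([.510,-.309,.152],None,s);print(s["grasp_force"])
E
```

```text
[203.38290139 182.3358091 ] [ 158  136   89   95 6328] ((509.8504333496094, -312.53277587890625), (100.38660430908203, 101.13104248046875), 36.77107620239258) ((509.5391845703125, -312.69720458984375), 51.25707244873047)
turn [ 0.07 -0.13  0.  ] then shift [   9.8 -118.    -1.6] yaw 95.67 tcp [ 0.5081 -0.1906  0.1504] t 12.8
24.981931149959564
```

View pics/w5.png

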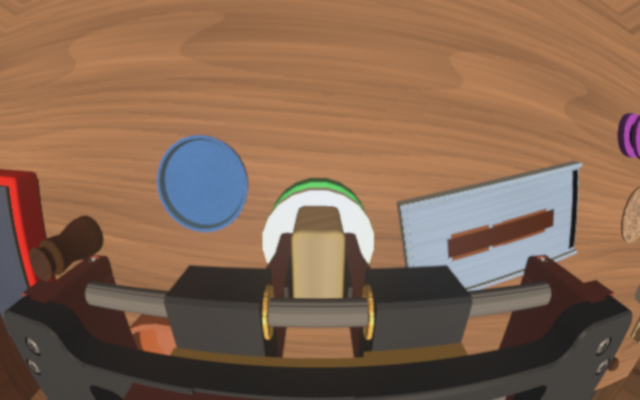

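The dish is clear at (203,182) and fits a circle centred at (0.510, −0.312). The mill at (68,248) is off to the side.

arm_command([
  [[2,-20.3,0],[0,0,0]],
  [[2,-20.3,0],[0,0,0]],
  [[2,-20.3,0],[0,0,0]],
  [[2,-20.3,0],[0,0,0]],
  [[1,-20.3,0],[0,0,0]],
  [[1,-20.3,0],[0,0,0]],
  [[0,0,0],[0,0,0]],
  [[0,0,0],[0,0,0]],
  [[0,0,20],[0,0,0]],
  [[0,0,25],[0,0,0]],
  [[0,0,20],[0,0,0]],
  [[0,0,15],[0,0,0]],
  [[0,0,8],[0,0,0]],
  [[0,0,0],[0,0,0]],
  [[0,0,0],[0,0,0]],
  [[0,0,0],[0,0,0]],
])

```text
time_s: 14.18
tcp_pos: [0.5118, -0.3135, 0.0647]
tool_rot: [-0.05, 0.999, -0.0, 0.001]
ft_force: [-0.1, 0.7, -1.3]
gripper_width: 0.273
grasp_force: 25.0
```

```bash
python3 - <<'E'
from h import *
go([.510,-.312,.0525],None);print(bot.sense()["ft_force"])
E
```

```text
turn [-0.03  0.08  0.  ] then shift [ 1.7  1.7 12.2] yaw 95.7 tcp [ 0.5118 -0.3135  0.0647] t 14.1833
[-0.09291524  0.70897367 -1.27703826]
```

arm_command([
  [[1.7,1.7,3],[0,0,0]],
  [[0,0,3],[0,0,0]],
  [[0,0,3],[0,0,0]],
  [[0,0,2],[0,0,0]],
  [[0,0,1.5],[0,0,0]],
  [[0,0,0],[0,0,0]],
  [[0,0,0],[0,0,0]],
  [[0,0,0],[0,0,0]],
])

```text
time_s: 14.85
tcp_pos: [0.5092, -0.3121, 0.0513]
tool_rot: [-0.049, 0.999, 0.0, 0.0]
ft_force: [-0.4, 1.1, 1.4]
gripper_width: 0.271
grasp_force: 25.0
```

arm_command([
  [[0,0,-1],[0,0,0]],
  [[0,0,0],[0,0,0]],
  [[0,0,0],[0,0,0]],
], grip_force=8)

```text
time_s: 15.1
tcp_pos: [0.5092, -0.3122, 0.0523]
tool_rot: [-0.049, 0.999, 0.0, 0.0]
ft_force: [-0.8, 1.0, 0.4]
gripper_width: 0.275
grasp_force: 8.0
```

arm_command([
  [[0,0,0],[0,0,0]],
  [[0,0,0],[0,0,0]],
  [[0,0,0],[0,0,0]],
  [[0,0,0],[0,0,0]],
  [[0,0,0],[0,0,0]],
  [[0,0,0],[0,0,0]],
  [[0,0,0],[0,0,0]],
], grip=-0.4)

```text
time_s: 15.68
tcp_pos: [0.5092, -0.3122, 0.0521]
tool_rot: [-0.049, 0.999, -0.0, 0.0]
ft_force: [-0.6, -0.4, 0.1]
gripper_width: 0.697
grasp_force: 0.0
```

arm_command([
  [[0,0,-10],[0,0,0]],
  [[0,0,-20],[0,0,0]],
  [[0,0,-25],[0,0,0]],
  [[0,0,-25],[0,0,0]],
  [[0,0,-20],[0,0,0]],
  [[0,0,0],[0,0,0]],
  [[0,0,0],[0,0,0]],
  [[0,0,0],[0,0,0]],
])

```text
time_s: 16.35
tcp_pos: [0.5088, -0.3119, 0.1519]
tool_rot: [-0.049, 0.999, 0.0, -0.0]
ft_force: [-0.4, 0.5, -0.1]
gripper_width: 0.701
grasp_force: 0.0
```

```bash
python3 - <<'E'
from h import *
s=bot.sense();im=cams.get_image("wrist");cv2.imwrite("pics/w6.png",im[:,:,::-1])
print(handle(im,s,(270,120,380,262))[3],s["ft_force"])
E
```

```text
((505.78057861328125, -312.239013671875), (57.42554473876953, 23.557388305664062), 5.693304061889648) [-0.40215621  0.4860285  -0.14609707]
```

View pics/w6.png

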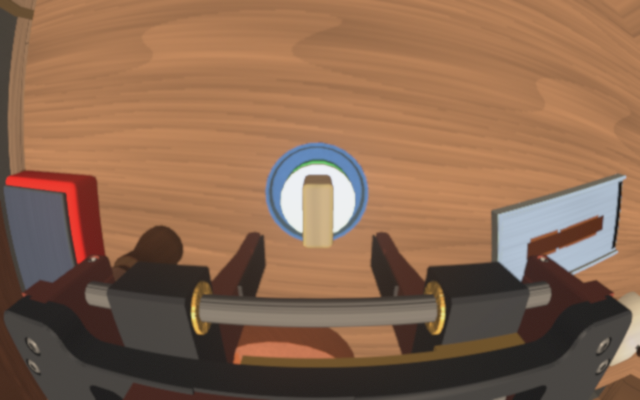

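The scourer stands upright and centred in the dish (disc at (318,200), dish at (317,192)). The gripper is open and clear above it, so I'm handing in.

```bash
python3 -c "
from plant import bot
print(bot.hand_in())"
```

```text
the job is handed in; nothing more can be done
None
```

The streak was rubbed in one unbroken pass from rim to slot at about 4–5 N, the scourer was set upright in the middle of the blue dish, and the job is handed in (the call returned no verdict).

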